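# Press an inlay block flush with the treadle press

### The arm

A 6-joint arm with a two-finger parallel gripper is mounted at the origin on the work surface. World frame = base frame: x ahead of the robot, y to its left, z up, the work surface at z = 0. Lengths are in m, angles in rad, forces in N, time in s.
With the tool pointing down it reaches from about 0.275 to 0.875 m from the base axis. Payload 12.5 kg.
Tool frame: the origin (TCP) lies midway between the tips of the shut fingers; the grasp point (between the pads) lies 19 mm behind it; z points along the fingers, y is the line along which they close (so a half turn about z gives the same grasp; the last joint's range is limited). The gripper opens to 85 mm and grips with 20 to 120 N. Pads are 22 mm wide; open, the fingers measure 114 mm over their backs; the gripper's body (76 mm by 85 mm) begins 54 mm behind the grasp point. The pads swing forward as they close: fully open they stand 13 mm farther back than shut.
Start: joints at [-1.187, 0.351, 1.652, -0, 1.139, -0.085], TCP at [0.249, -0.491, 0.231] pointing down, gripper open.
Joint ranges: [-2.75, 2.75], [-0.79, 2.1], [0.01, 2.65], [-1.57, 4.71], [0.07, 3.14], [-2.87, 2.87]. Speed limits (rad/s): [2.22, 2.22, 2.79, 3.14, 3.14, 3.14].

### API

Orientations are given as a unit quaternion [x, y, z, w].
In Python, from cell import arm gives the robot as it stands.
- The arm moves only by the tool servo_tool, never from a script. Its argument "increments" is a list of rows, each a list of 3 entries, a list of its own where there are three numbers: the gripper command: -1 is shut, 1 is fully open, values between are in proportion, then the shift along the tool's x, y, z in units of 40 mm (1.0 is 40 mm), then the turn about the tool's z in rad. A call has 1 to 5 rows; each row is the pose to reach, as a shift and turn from the pose commanded when the call began, along the tool's axes at that moment; what a row does not reach only later rows make up. A row lasts 1/8 s, in which the tool goes at most 62.5 mm and 10.7 degrees, less where a joint would pass 70% of its speed; a pose out of reach is approached as far as the arm can. A call with a gripper value outside its range is refused whole. The fingers move at their own pace and stop on an object; "squeeze" is the grip in N (left out, the last holds). Time passes only in rows, so rows that repeat a pose let the fingers close. It gives the time, the measured TCP pose, the force, the opening and the grip force at its end, in the units of the state.
- arm.observe(): the state, without advancing time (a new reading comes with each control period).
- arm.grab_frame(name): name is "side" or "top"; returns (picture, depth): 420x560x3 uint8, blue, green, red; 420x560 float32, m along the optical axis (not along the pixel's ray), 0 where there is no reading.
- arm.camera_model(name): a dict with "K" (3x3 intrinsics, pixels), "dist" ([k1, k2, p1, p2, k3] as OpenCV has them; the pictures are not rectified), "R" (3x3) and "t" (3): a world point X has camera coordinates R X + t. Camera axes: x right, y down, z forward; pixel columns grow to the right and rows downward; lengths in m; the calibration is good to about 2 mm. A picture is of the moment at which its call begins. camera_model takes no time and is no camera call.
- arm.hand_in(): hands the job in; it is judged then, once.
The state is a dict: "clock": time; "joint_pos": joint angles; "joint_velocities": joint speeds; "joint_torque": joint torques, N m; "eef_pos": TCP position; "tool_rot": TCP orientation; "ft_force": force on the tool from outside, world axes, zero at the start; "moment": the same for the moment, N m; "gripper_width": opening from 0.0 (shut) to 1.0 (fully open); "grasp_force": force on a finger pad.
Only numpy, scipy, OpenCV 4.12 (cv2) and the standard library are available. Lean on these libraries where they do the work, as an engineer would, in place of code of your own. Each camera call takes 0.05 s, during which the arm holds its last target. There are 200 camera calls.

### The job

Somebody left a chisel lying across the recess of the wooden workpiece in the inlay press: put it away lying flat in the plywood tool tray. Then take the wooden inlay block whose shape fits the recess, set it into the recess, and press the treadle right down to its stop so that the press head drives the block flush; let the treadle come up again. Leave everything else on the bench where it is.

Things in the scene. Friction and masses are not known exactly. Their poses are not given: they have to be found in the camera images.
- press: treadle inlay press, fixed. Origin on the bench below the centre of the recess; its x runs from its front to the head's hinge, y to its treadle. On a 10 mm steel base plate (x -100 to 150, y -68 to 168 mm) stands the pale wooden workpiece block, 115 (x) x 100 (y) mm, top 50 mm above the bench
- head_pad (a point): round pad (diameter 22 mm) at the end of the steel head arm. At rest the arm stands upright, 22 mm wide, at press x 65 to 120 mm, up to 185 mm above the bench; its hinge is at press x = 110 mm, 65 mm up. As the treadle goes down the arm swings over and the pad lands on the centre of the recess, at the height of its mouth
- recess (a point): centre of the mouth of the rectangular recess in the workpiece block's top, 50 mm above the bench; axes as press. It is 54.5 (x) by 38.5 (y) mm, 22 mm deep with its cork bed down. The bed starts 10 mm below the mouth, so a block set in stands 12 mm proud; it yields at about 3 N, stays where pushed and goes down 12 mm, where a 22 mm block is flush
- treadle (a joint): treadle angle, rad: 0 at rest (raised 0.55 rad), 0.55 down on its stop (level); with a block home in the recess it stops about 0.54. A spring brings it back; up to about 12 N at the foot presses it down
- treadle_foot (a point): where to press: top of the steel treadle plate, on its middle line, 120 mm from its hinge, 25 mm from its free end. The plate is 145 x 50 (along press y) x 8 mm; its hinge lies along press y at press x = 70, y = 125 mm, 35 mm up. The point is 104 mm above the bench at rest and 43 mm when down, and shifts 22 mm towards press -x on the way
- insert: rectangular wooden inlay block, 52 (its x) x 36 (its y) x 22 mm high, the one that fits the recess; lies flat on the cork mat; origin at the centre of its underside. Grip it across the 36 mm
- chisel: flat chisel, 150 mm long along its own x, lying across the recess on the workpiece block. Wooden handle, 18 mm wide, 16 mm high, from x = -70 to +20 mm; brass ferrule; flat steel blade, 12 mm wide, 4 mm thick, to x = +80 mm, pointing to the treadle side. Origin on its underside, near its balance point (which is about x = 0)
- chisel_mid (a point): middle of the chisel's length, on its underside (chisel x = 5 mm)
- tray: open plywood tool tray, fixed, 220 (its x) x 140 (its y) mm, 26 mm high, walls and floor 6 mm; origin under its centre, on the bench. It stands left or right of the press
- mat: cork mat, fixed, 220 (its x) x 170 (its y) x 4 mm, on the side of the press away from the tray, with the inlay blocks on it; origin under its centre
- square: square wooden block, 44 x 44 x 22 mm, does not fit the recess; origin at the centre of its underside. Bystander on the mat
- disc: round wooden disc, diameter 46 mm, 22 mm high; origin at the centre of its underside. Bystander on the mat
- tin: small aluminium wax tin, diameter 44 mm, 30 mm high; origin under its centre. Bystander on the mat
- mallet: round wooden carver's mallet standing on its head, head diameter 100 mm, 207 mm tall; origin under its centre. Bystander
- glue: white glue bottle, diameter 52 mm, 130 mm tall, standing; origin under its centre. Bystander between robot and press
- jar: amber glass jar, diameter 60 mm, 80 mm tall; origin under its centre. Bystander beyond the press
- bird: carved wooden bird, base diameter 60 mm, 92 mm tall; origin under its centre. Bystander beyond the press
- rasp: rasp lying flat, 285 mm long along its own x, wooden handle 24 mm wide; origin on its underside near its middle. Bystander
Not all that is in view belongs to the job. What is shaped like the insert but black or turquoise is not meant.

How it is judged:
On the way, in this order (a step that is already met when the one before it is completed fails the run):
1. the chisel lies in the tray, let go (x of chisel_mid in the frame of tray between -0.1 and 0.1 m and y of chisel_mid in the frame of tray between -0.062 and 0.062 m and z of chisel_mid in the frame of tray below 0.03 m and angle between chisel's own z axis and vertical below 0.25 rad and contact force between the fingers and chisel below 0.1 N), for 0.2 s.
2. the inlay block stands in the recess, at least 5 mm deep, let go (x of insert in the frame of recess between -0.003 and 0.003 m and y of insert in the frame of recess between -0.003 and 0.003 m and angle between the x axis of insert and the x axis of press, either way round below 0.08 rad and z of insert in the frame of recess below -0.005 m and contact force between the fingers and insert below 0.1 N), for 0.2 s.
3. the treadle is pressed down to its stop with the block in the recess (x of insert in the frame of recess between -0.003 and 0.003 m and y of insert in the frame of recess between -0.003 and 0.003 m and angle between the x axis of insert and the x axis of press, either way round below 0.08 rad and value of joint treadle above 0.525 rad), for 0.1 s.
At the end, for the whole second after the job is handed in: The inlay block lies in the recess, squarely (within 3 mm and 0.08 rad), flush: its top at most 1.6 mm above the workpiece; the treadle is up again (under 0.06 rad); the chisel lies flat and still in the tray (x of insert in the frame of recess between -0.003 and 0.003 m and y of insert in the frame of recess between -0.003 and 0.003 m and angle between the x axis of insert and the x axis of press, either way round below 0.08 rad and z of insert in the frame of recess below -0.0204 m and angle between insert's own z axis and vertical below 0.06 rad and linear speed of each of insert, chisel below 0.02 m/s and value of joint treadle below 0.06 rad and x of chisel_mid in the frame of tray between -0.1 and 0.1 m and y of chisel_mid in the frame of tray between -0.062 and 0.062 m and z of chisel_mid in the frame of tray below 0.03 m and angle between chisel's own z axis and vertical below 0.25 rad); the robot touches nothing.
It fails at once if another thing on the mat (square block, disc or tin) is moved by more than 25 mm (distance of any of square, disc, tin from where it was at the start of the episode above 0.025 m).
It fails at once if another thing on the bench (mallet, glue, jar, bird or rasp) is moved by more than 25 mm (distance of any of mallet, glue, jar, bird, rasp from where it was at the start of the episode above 0.025 m).
It also fails if it takes over 70 s, if anything falls off the work surface, if the arm or the gripper's body presses on something with over 40 N, if the wrist force passes 120 N, or if a joint passes its speed limit or range.

## Working session

There is one attempt and no reset: what is moved stays moved. The work goes in short steps, Python scripts to look and compute and a tool call to move; the robot and the scene stay as the last step left them, time stands still between calls to the robot, and variables do not carry over. Pictures are saved under pics/ and viewed, at most 10 in all, crops included, and the job is handed in when it is done.

Besides the shell and the picture viewer there is one more tool, called after "Emit:" by a JSON object that holds its "api" and its "payload", one argument or row to a line. servo_tool: Moves the arm, as the interface text tells. Its arguments: {"type":"object","properties":{"increments":{"type":"array","items":{"type":"array"}},"squeeze":{"type":"number"}},"required":["increments"]}

```bash
mkdir -p pics; ls
python3 - <<'E'
from cell import arm
import cv2,numpy as np
for n in("top","side"):
    p,d=arm.grab_frame(n); cv2.imwrite(f"pics/{n}0.png",p); np.save(f"{n}0.npy",d)
    m=arm.camera_model(n); print(n,m["K"],m["dist"],-m["R"].T@m["t"],m["R"])
print(arm.observe())
E
```

```text
pics
top [[428.05571281   0.         282.56634212]
 [  0.         428.05571281 213.19939961]
 [  0.           0.           1.        ]] [0.04683517 0.         0.         0.         0.        ] [ 0.39034166 -0.02097483  1.38909191] [[ 0.0189689  -0.99981697 -0.0024924 ]
 [-0.9933995  -0.01856497 -0.1131935 ]
 [ 0.11312651  0.00462311 -0.99356984]]
side [[382.50392447   0.         274.74770699]
 [  0.         382.50392447 209.44137985]
 [  0.           0.           1.        ]] [-0.11061637  0.          0.          0.          0.        ] [-0.02644385  0.50887013  0.89155962] [[-0.68583394 -0.72753673 -0.01794774]
 [-0.51837187  0.50567109 -0.68962842]
 [ 0.51080566 -0.46366697 -0.72394097]]
{'clock': 0.1, 'joint_pos': array([-1.18656333e+00,  3.51202817e-01,  1.65233487e+00,  2.52443389e-05,
        1.13912321e+00, -8.45917744e-02]), 'joint_velocities': array([ 0.00077746, -0.00230867, -0.00287376,  0.00032763, -0.00029676,
        0.00095328]), 'joint_torque': array([ 5.10173813e-04, -5.06831074e+01, -2.91874176e+01, -1.10254059e-04,
        2.61948771e-03,  2.68087751e-05]), 'eef_pos': array([ 0.24843335, -0.4903667 ,  0.23081064]), 'tool_rot': array([ 9.72652085e-01,  2.32266306e-01, -6.83908570e-05, -5.29852682e-04]), 'ft_force': array([-1.04624941, -0.44245628, -0.34657161]), 'moment': array([-0.01281611,  0.00369806,  0.01363014]), 'grasp_force': 0.0, 'gripper_width': 0.999697240068132}
```

View pics/top0.png

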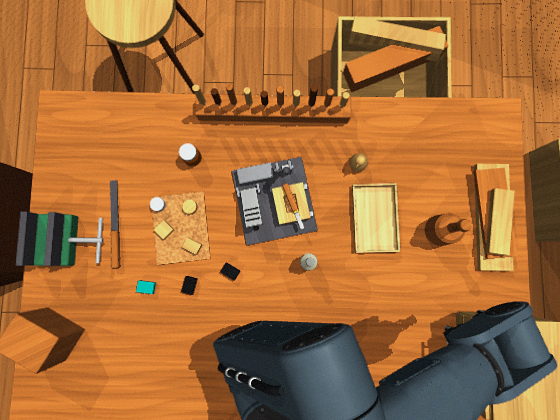

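View pics/side0.png

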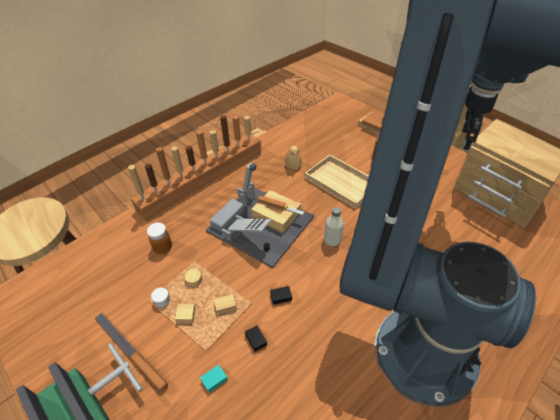

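The top view shows the press near (273,200), with the chisel across its recess at (292,197) and the tray at (376,218). The mat is at (181,228).

Candidates for the insert, by top-view pixel:
- wooden blocks on the mat at (163,230) and (192,246)
- disc at (190,206)
- tin at (157,204)
- black blocks at (230,271) and (189,285)
- turquoise block at (146,287)

(192,246) looks oblong, so it is probably the insert. I'll check it in a close crop.

```bash
cat > h.py <<'E'
import cv2,numpy as np
from cell import arm
def cam(n):
    m=arm.camera_model(n); return np.array(m["K"]),np.array(m["dist"]),np.array(m["R"]),np.array(m["t"])
def ray(n,px):
    K,D,R,t=cam(n); u=cv2.undistortPoints(np.float64(px).reshape(-1,1,2),K,D)[:,0]
    return -R.T@t,np.c_[u,np.ones(len(u))]@R
def plane(n,px,z):
    c,d=ray(n,px); return c+d*((z-c[2])/d[:,2])[:,None]
def proj(n,X):
    K,D,R,t=cam(n); return cv2.projectPoints(np.float64(X).reshape(-1,1,3),cv2.Rodrigues(R)[0],t,K,D)[0][:,0]
def depthpts(n,d):
    K,D,R,t=cam(n); v,u=np.mgrid[:420,:560]; uv=cv2.undistortPoints(np.float64(np.c_[u.ravel(),v.ravel()]).reshape(-1,1,2),K,D)[:,0]
    X=(np.c_[uv,np.ones(len(uv))]*d.reshape(-1,1)-t)@R
    return X.reshape(420,560,3)
def rect(n,mask,z):
    c=max(cv2.findContours(mask.astype(np.uint8),0,2)[0],key=cv2.contourArea)
    return cv2.minAreaRect(np.float32(plane(n,c.reshape(-1,2),z)[:,:2]*1000))
E
python3 - <<'E'
from h import *
p=cv2.imread("pics/top0.png"); a=p[180:270,140:230]; b=p[150:250,225:325]; 
cv2.imwrite("pics/c1.png",np.hstack([cv2.resize(a,(400,400),interpolation=2),cv2.resize(b,(400,400),interpolation=2)]))
s=cv2.imread("pics/side0.png"); cv2.imwrite("pics/c2.png",np.hstack([cv2.resize(s[255:335,145:255],(400,291),interpolation=2),cv2.resize(s[155:265,200:320],(400,291),interpolation=2)]))
X=depthpts("top",np.load("top0.npy"))
for q in[(163,230),(192,246),(190,206),(157,204),(292,197),(376,218),(310,215),(282,205)]: print(q,X[q[1],q[0]].round(4))
E
```

```text
(163, 230) [0.4848 0.3651 0.0245]
(192, 246) [0.4354 0.2701 0.0281]
(190, 206) [0.5628 0.2817 0.0295]
(157, 204) [0.567  0.3864 0.0313]
(292, 197) [ 0.5922 -0.0433  0.0677]
(376, 218) [ 0.5378 -0.3173  0.0066]
(310, 215) [ 0.5395 -0.1016  0.0428]
(282, 205) [ 0.5686 -0.0125  0.0512]
```

View pics/c1.png

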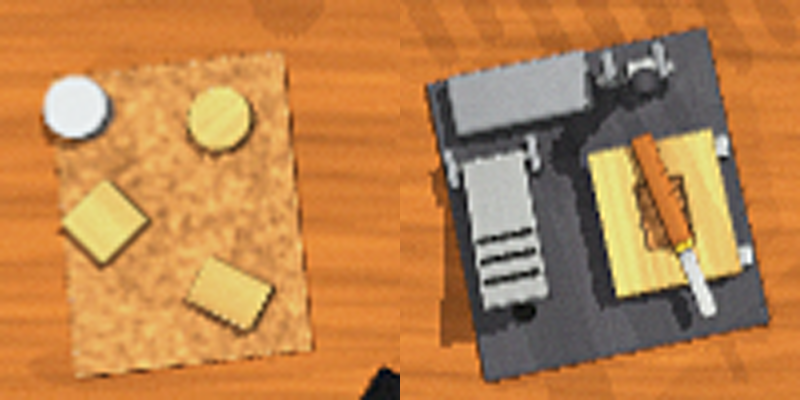

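View pics/c2.png

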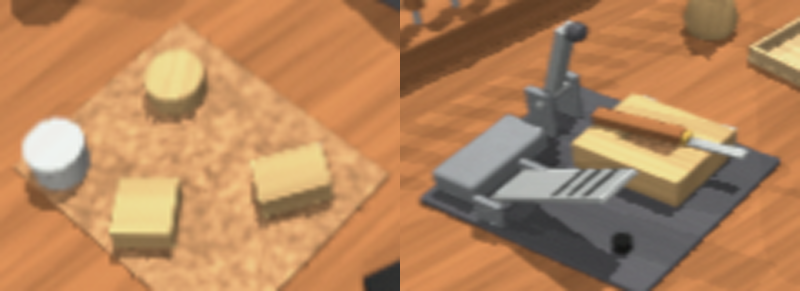

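The crops confirm the choice. The insert is the oblong wooden block, at (192,246) in top and crop (230,293); the block at (163,230) is square. The chisel handle lies over the recess with its blade pointing to the front. Next I'll measure all of these.

```bash
cat >> h.py <<'E'
def masks(n,p):
    H,S,V=cv2.split(cv2.cvtColor(p,cv2.COLOR_BGR2HSV).astype(np.int32)); return H,S,V
def box(m,x0,x1,y0,y1):
    o=np.zeros_like(m,bool); o[y0:y1,x0:x1]=m[y0:y1,x0:x1]; return o
E
python3 - <<'E'
from h import *
p=cv2.imread("pics/top0.png"); H,S,V=masks("top",p)
for q in[(163,230),(192,246),(190,206),(290,190),(293,197),(310,215),(282,205),(376,218),(355,218),(260,240),(185,225),(230,200),(300,222)]: print(q,H[q[1],q[0]],S[q[1],q[0]],V[q[1],q[0]])
X=depthpts("top",np.load("top0.npy"));Z=X[...,2]
ins=box((Z>.016),180,206,233,258); print("ins depth",rect("top",ins,.026),ins.sum(), np.median(Z[ins]))
ins=box((H>=18)&(V>140),180,206,233,258); print("ins col",rect("top",ins,.026),ins.sum())
tr=box((Z>.015),340,410,175,265);print("tray",rect("top",tr,.026))
wp=box((Z>.04),265,325,178,230);print("wp",rect("top",wp,.05))
ch=box((Z>.056),275,315,170,232);print("ch",rect("top",ch,.066),ch.sum())
ch=box((H<=13)&(S>150)&(Z>.05),275,315,170,232);print("handle col",rect("top",ch,.066),ch.sum())
bp=box((S<90)&(V<110),225,325,150,250);print("base",rect("top",bp,.01))
E
```

```text
(163, 230) 26 120 232
(192, 246) 21 134 232
(190, 206) 26 114 232
(290, 190) 14 179 195
(293, 197) 14 182 144
(310, 215) 30 1 206
(282, 205) 26 121 232
(376, 218) 20 121 234
(355, 218) 24 83 236
(260, 240) 120 14 91
(185, 225) 15 159 216
(230, 200) 14 184 226
(300, 222) 50 3 226
ins depth ((436.8397521972656, 272.5669860839844), (53.87042236328125, 35.929588317871094), 62.74461364746094) 193 0.026570292662815163
ins col ((443.0649719238281, 281.0987548828125), (74.36163330078125, 43.58555603027344), 51.72843551635742) 219
tray ((536.514892578125, -309.91253662109375), (221.1839599609375, 143.302001953125), 3.358981132507324)
wp ((565.9376220703125, -46.505348205566406), (148.22940063476562, 110.08821868896484), 12.27931022644043)
ch ((589.6080932617188, -39.1707763671875), (94.74718475341797, 21.527225494384766), 22.62374496459961) 275
handle col ((593.04638671875, -35.9592170715332), (85.95980072021484, 17.726289749145508), 21.782567977905273) 104
base ((589.8248901367188, 14.895835876464844), (248.17767333984375, 232.73074340820312), 12.906333923339844)
```

```bash
cat >> h.py <<'E'
from scipy.spatial.transform import Rotation as Ro
def delta(x,y,z,yaw):
    s=arm.observe(); R=Ro.from_quat(s["tool_rot"]).as_matrix()
    d=R.T@(np.array([x,y,z])-s["eef_pos"])/.04
    y0=np.degrees(np.arctan2(R[1,0],R[0,0])); t=(yaw-y0+90)%180-90
    print("units",d.round(3),"turn",round(-np.radians(t),3),"yaw now",y0.round(2),"t",s["clock"])
E
python3 -c "
from h import *
delta(.577,-.043,.2,22)"
```

```text
units [12.381 -6.265  0.778] turn 0.085 yaw now 26.86 t 0.1
```

Emit:
{"api": "servo_tool", "payload": {
  "increments": [
    [0.2,[1.5,-0.75,0],0],
    [0.2,[3,-1.5,0],0],
    [0.2,[4.4,-2.2,0],0.05],
    [0.2,[5.8,-2.9,0],0.085],
    [0.2,[7.2,-3.6,0],0.085]
  ],
  "squeeze": 40
}}

```text
clock: 0.72
eef_pos: [0.4356, -0.2379, 0.2312]
tool_rot: [0.982, 0.19, -0.0, -0.0]
ft_force: [1.4, -0.8, -0.1]
gripper_width: 0.6
grasp_force: 0.0
```

Emit:
{"api": "servo_tool", "payload": {
  "increments": [
    [0.2,[1.4,-0.7,0],0],
    [0.2,[2.8,-1.4,0],0],
    [0.2,[4.2,-2.1,0],0],
    [0.2,[5.2,-2.6,0],0],
    [0.2,[5.2,-2.6,0],0]
  ]
}}

```text
clock: 1.35
eef_pos: [0.5897, -0.0631, 0.2305]
tool_rot: [0.981, 0.192, -0.0, -0.0]
ft_force: [-0.4, 0.6, -0.6]
gripper_width: 0.602
grasp_force: 0.0
```

```bash
python3 -c "
from h import *
delta(.577,-.043,.07,22);s=arm.observe();print(s['eef_pos'],s['gripper_width'],s['ft_force'])"
```

```text
units [-0.102 -0.581  4.013] turn 0.003 yaw now 22.18 t 1.35
[ 0.58968378 -0.06305495  0.23051776] 0.6020809267044916 [-0.44113493  0.63264786 -0.56886088]
```

Emit:
{"api": "servo_tool", "payload": {
  "increments": [
    [0.2,[-0.1,-0.58,0.3],0],
    [0.2,[-0.1,-0.58,1.8],0],
    [0.2,[-0.1,-0.58,3.2],0],
    [0.2,[-0.1,-0.58,4.2],0],
    [0.2,[-0.1,-0.58,4.4],0]
  ]
}}

```text
clock: 1.98
eef_pos: [0.5744, -0.0458, 0.0531]
tool_rot: [0.982, 0.19, -0.002, -0.001]
ft_force: [0.2, 0.0, 0.3]
gripper_width: 0.602
grasp_force: 0.0
```

Emit:
{"api": "servo_tool", "payload": {
  "increments": [
    [-1,[0,0,0],0],
    [-1,[0,0,0],0],
    [-1,[0,0,0],0],
    [-1,[0,0,0],0],
    [-1,[0,0,0],0]
  ]
}}

```text
clock: 2.6
eef_pos: [0.5773, -0.0457, 0.0573]
tool_rot: [0.982, 0.191, 0.001, 0.001]
ft_force: [-1.9, -1.6, 7.5]
gripper_width: 0.196
grasp_force: 40.1
```

Emit:
{"api": "servo_tool", "payload": {
  "increments": [
    [-1,[0,0,-0.4],0],
    [-1,[0,0,-1],0],
    [-1,[0,0,-2],0],
    [-1,[0,0,-3],0],
    [-1,[0,0,-3],0]
  ],
  "squeeze": 60
}}

```text
clock: 3.22
eef_pos: [0.5778, -0.0455, 0.1796]
tool_rot: [0.982, 0.191, 0.003, 0.001]
ft_force: [-0.5, -0.2, -0.6]
gripper_width: 0.191
grasp_force: 59.2
```

```bash
python3 -c "
from h import *
p,d=arm.grab_frame('side');cv2.imwrite('pics/s1.png',cv2.resize(p[120:290,180:400],(770,595),interpolation=2))
s=arm.observe();print(s['eef_pos'],s['gripper_width'],s['grasp_force'])
delta(.545,-.315,.15,3.4)"
```

```text
[ 0.57676446 -0.04536001  0.17733307] 0.18681435098758015 59.23674523830414
units [-3.263  5.952  0.684] turn 0.325 yaw now 21.99 t 3.275
```

View pics/s1.png

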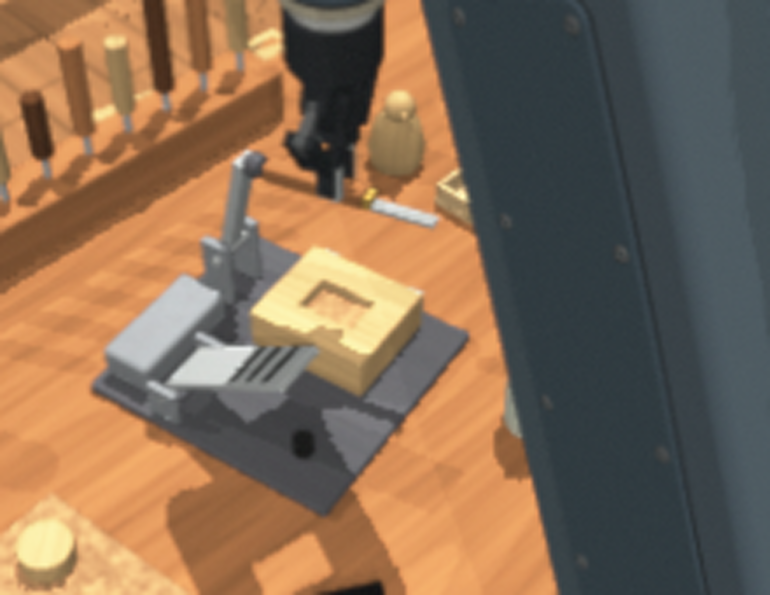

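The chisel is held level, with the handle left and the blade at (400,212) in the crop, and the recess is free at (335,300). The handle end is close to the head arm, so I'll lift and back off before going across.

Emit:
{"api": "servo_tool", "payload": {
  "increments": [
    [-1,[-0.3,0,-0.6],0],
    [-1,[-0.5,1,-1],0],
    [-1,[-1.2,2.3,-1],0],
    [-1,[-1.9,3.6,-1],0.16],
    [-1,[-2.6,4.9,-1],0.32]
  ]
}}

```text
clock: 3.9
eef_pos: [0.5523, -0.2675, 0.2144]
tool_rot: [1.0, 0.029, -0.001, -0.0]
ft_force: [0.5, 0.7, -1.0]
gripper_width: 0.187
grasp_force: 59.3
```

Emit:
{"api": "servo_tool", "payload": {
  "increments": [
    [-1,[0,1,0],0],
    [-1,[0,1,0],0]
  ]
}}

```text
clock: 4.15
eef_pos: [0.5548, -0.3081, 0.2139]
tool_rot: [1.0, 0.03, -0.001, -0.0]
ft_force: [0.8, 0.7, -0.8]
gripper_width: 0.188
grasp_force: 59.3
```

```bash
python3 -c "
from h import *
delta(.547,-.309,.014,3.4)"
```

```text
units [-0.188  0.014  4.998] turn 0.001 yaw now 3.48 t 4.15
```

Emit:
{"api": "servo_tool", "payload": {
  "increments": [
    [-1,[-0.2,0,1.4],0],
    [-1,[-0.2,0,2.8],0],
    [-1,[-0.2,0,4.1],0],
    [-1,[-0.2,0,4.7],0],
    [-1,[-0.2,0,4.9],0]
  ]
}}

```text
clock: 4.78
eef_pos: [0.5469, -0.3049, 0.0174]
tool_rot: [0.999, 0.032, -0.001, -0.001]
ft_force: [0.7, 0.1, -0.3]
gripper_width: 0.188
grasp_force: 59.2
```

Emit:
{"api": "servo_tool", "payload": {
  "increments": [
    [-1,[0,0,0.06],0],
    [-1,[0,0,0.1],0],
    [-1,[0,0,0.1],0]
  ]
}}

```text
clock: 5.15
eef_pos: [0.5482, -0.3066, 0.0161]
tool_rot: [0.999, 0.032, 0.001, 0.0]
ft_force: [0.2, -0.3, -0.8]
gripper_width: 0.188
grasp_force: 59.2
```

Emit:
{"api": "servo_tool", "payload": {
  "increments": [
    [-1,[0,0,0.05],0],
    [-1,[0,0,0.08],0],
    [-0.3,[0,0,0.08],0],
    [0.0,[0,0,0.08],0],
    [0.0,[0,0,0.08],0]
  ]
}}

```text
clock: 5.78
eef_pos: [0.5478, -0.3065, 0.012]
tool_rot: [0.999, 0.032, -0.0, 0.0]
ft_force: [-0.1, -0.5, 0.1]
gripper_width: 0.5
grasp_force: 0.0
```

Emit:
{"api": "servo_tool", "payload": {
  "increments": [
    [0,[0,0,0],0],
    [0,[0,0,-1],0],
    [0,[0,0,-2.5],0],
    [0,[0,0,-4],0],
    [0,[0,0,-5],0]
  ]
}}

```text
clock: 6.4
eef_pos: [0.5482, -0.3067, 0.2152]
tool_rot: [0.999, 0.032, 0.001, 0.001]
ft_force: [0.1, -0.0, 0.7]
gripper_width: 0.499
grasp_force: 0.0
```

Run:
```python
from h import *
p,d=arm.grab_frame("top"); cv2.imwrite("pics/top1.png",p); np.save("top1.npy",d)
cv2.imwrite("pics/c3.png",cv2.resize(p[150:280,225:425],(800,520),interpolation=2))
X=depthpts("top",d);Z=X[...,2];H,S,V=masks("top",p)
wp=box((Z>.04)&(S>60),268,318,178,232);print("wp",rect("top",wp,.05))
bp=box((S<90)&(V<110),225,325,150,250);print("base",rect("top",bp,.01))
print(np.round(Z[195:216:1,283:304]*1000).astype(int))
```

```text
wp ((575.3671264648438, -39.89225769042969), (116.02774047851562, 100.66036224365234), 12.88914966583252)
base ((589.1820068359375, 14.88665771484375), (246.83763122558594, 232.523681640625), 12.843833923339844)
[[51 47 52 51 48 47 45 36 27 28 42 46 46 56 53 51 52 51 51 52 50]
 [45 43 33 33 30 37 41 42 39 40 40 42 35 49 52 51 49 54 48 55 50]
 [55 42 41 41 42 35 38 36 43 37 41 43 28 52 54 50 48 49 51 54 54]
 [51 41 42 39 41 37 38 32 45 40 42 45 14 50 50 52 53 49 50 48 53]
 [48 36 40 35 36 42 40 42 41 39 42 39 45 48 52 49 50 49 54 50 49]
 [48 11 42 40 39 38 41 40 43 33 45 39 41 45 49 51 53 54 53 54 48]
 [53  7 38 44 40 40 40 37 45 42 37 39 39 25 54 49 51 50 55 50 51]
 [45 48 38 37 43 40 41 43 37 40 40 41 39 21 47 50 50 45 46 53 52]
 [55 52 40 43 46 43 42 40 44 45 42 39 41 15 53 52 51 51 48 52 49]
 [51 48 10 43 40 43 40 43 34 42 41 44 42 41 54 49 55 50 55 51 53]
 [50 53 11 46 42 41 39 39 42 32 40 41 41 42 37 52 48 49 51 48 48]
 [54 49 14 42 37 37 38 34 44 45 38 39 40 41 29 50 53 52 54 54 53]
 [50 57 53 39 36 41 44 36 38 46 38 36 40 35 18 53 54 50 52 56 51]
 [54 47 53 41 40 42 38 40 40 42 46 38 42 42 44 51 49 54 52 51 50]
 [50 53 55 11 38 37 41 44 44 39 41 41 40 40 37 50 51 47 50 52 51]
 [55 48 47  9 41 43 44 36 36 37 35 37 44 42 41 34 55 49 51 50 54]
 [52 54 51 48 45 41 42 36 42 38 38  7 48 47 50 48 47 50 50 47 54]
 [55 52 51 52 43 42 10 47 49 47 55 55 46 49 51 52 52 50 51 49 50]
 [53 53 55 50 52 55 54 49 49 53 49 51 51 51 54 48 47 54 51 51 51]
 [52 45 53 53 53 49 52 50 49 50 49 51 48 52 48 49 55 50 48 48 54]
 [53 50 48 47 48 49 53 48 49 52 55 50 53 51 48 51 48 49 51 48 49]]
```

View pics/c3.png

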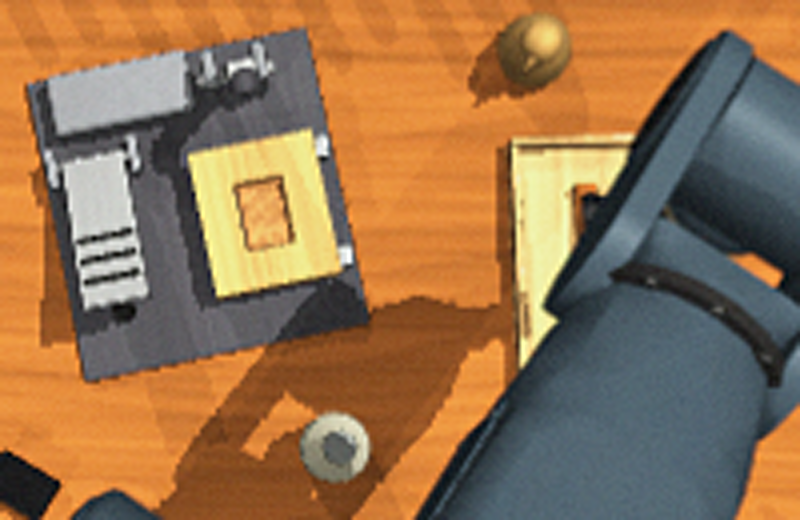

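The recess shows clearly around crop (264,213) and the tray is partly hidden by the arm, with the handle end at (587,200). Next I'll take fine measurements of the recess and insert from both views.

Run:
```python
from h import *
p=cv2.imread("pics/top1.png");s,_=arm.grab_frame("side");cv2.imwrite("pics/side1.png",s)
def region(n,img,c,r,f,z,flood_tol):
    big=cv2.resize(img,None,fx=4,fy=4,interpolation=cv2.INTER_CUBIC)
    hsv=cv2.cvtColor(big,cv2.COLOR_BGR2HSV).astype(int); m=f(hsv).astype(np.uint8)
    m[:]=m*0+m; k=np.zeros_like(m); k[(c[1]-r)*4:(c[1]+r)*4,(c[0]-r)*4:(c[0]+r)*4]=1; m*=k
    nl,lab,st,cen=cv2.connectedComponentsWithStats(m); i=lab[c[1]*4,c[0]*4]
    q=(lab==i).astype(np.uint8); cs=max(cv2.findContours(q,0,1)[0],key=cv2.contourArea)
    px=(cs.reshape(-1,2)+.5)/4-.5; P=plane(n,px,z)[:,:2]*1000
    P=P.astype(np.float32);M=cv2.moments(P.reshape(-1,1,2));print(n,i,"centroid",round(M["m10"]/M["m00"],1),round(M["m01"]/M["m00"],1),"area",abs(M["m00"]),cv2.minAreaRect(P))
    print(hsv[c[1]*4,c[0]*4])
# values
h=cv2.cvtColor(p,cv2.COLOR_BGR2HSV)
print("row thru recess",h[203,278:305].tolist());print("ins row",h[246,180:206].tolist());print("ins col",h[233:258,192].tolist())
region("top",p,(291,203),14,lambda a:~((a[...,2]>205)&(a[...,0]>=21)),.05,0)
region("top",p,(192,246),16,lambda a:(a[...,1]<150)&(a[...,2]>205),.026,0)
c=proj("side",[[.576,-.04,.05],[.437,.2725,.026]]).round().astype(int);print(c)
hs=cv2.cvtColor(s,cv2.COLOR_BGR2HSV);print(hs[c[1][1],c[1][0]-18:c[1][0]+18].tolist());print(hs[c[1][1]-14:c[1][1]+18,c[1][0]].tolist())
```

```text
row thru recess [[26, 112, 241], [28, 100, 242], [29, 97, 240], [27, 111, 240], [25, 122, 242], [23, 126, 244], [24, 125, 244], [15, 144, 133], [15, 157, 233], [17, 144, 242], [18, 144, 243], [16, 156, 234], [16, 153, 235], [18, 150, 242], [17, 151, 240], [16, 160, 233], [16, 161, 228], [15, 166, 204], [14, 158, 116], [19, 151, 167], [25, 118, 245], [24, 124, 242], [23, 121, 242], [23, 130, 240], [23, 125, 241], [25, 117, 241], [24, 122, 241]]
ins row [[17, 145, 242], [16, 150, 234], [18, 148, 214], [20, 129, 240], [21, 132, 240], [21, 138, 241], [22, 127, 242], [22, 126, 241], [23, 129, 240], [22, 127, 241], [22, 123, 242], [23, 125, 241], [23, 130, 241], [23, 128, 241], [24, 130, 241], [25, 118, 242], [24, 120, 241], [25, 117, 241], [26, 115, 243], [27, 107, 244], [16, 162, 113], [14, 162, 142], [15, 156, 225], [18, 153, 242], [17, 149, 238], [17, 150, 237]]
ins col [[16, 153, 237], [17, 148, 240], [16, 153, 232], [15, 165, 204], [14, 158, 206], [15, 163, 208], [15, 162, 202], [20, 144, 226], [24, 121, 243], [24, 122, 241], [25, 119, 241], [24, 117, 241], [23, 122, 241], [23, 130, 
[... 922 characters left out ...]
21, 103, 243], [22, 104, 243], [21, 104, 243], [21, 103, 242], [21, 104, 238], [18, 113, 228], [15, 126, 221], [14, 126, 222], [15, 125, 229], [15, 123, 232], [14, 126, 222], [14, 128, 208]]
[[16, 123, 235], [15, 124, 230], [15, 124, 228], [15, 126, 227], [14, 127, 223], [14, 130, 218], [14, 129, 208], [15, 126, 209], [20, 109, 235], [22, 103, 243], [23, 98, 244], [23, 99, 244], [22, 99, 244], [22, 102, 244], [22, 103, 244], [21, 105, 244], [21, 104, 243], [21, 106, 241], [20, 108, 237], [19, 112, 231], [17, 115, 206], [17, 116, 138], [17, 117, 129], [17, 113, 133], [17, 116, 130], [16, 126, 113], [14, 126, 127], [14, 128, 181], [15, 122, 229], [16, 121, 236], [16, 121, 233], [15, 125, 224]]
```

```bash
cat >> h.py <<'E'
def region(n,img,c,r,f,z):
    big=cv2.resize(img,None,fx=4,fy=4,interpolation=cv2.INTER_LINEAR)
    hsv=cv2.cvtColor(big,cv2.COLOR_BGR2HSV).astype(int); m=f(hsv).astype(np.uint8)
    k=np.zeros_like(m); k[(c[1]-r)*4:(c[1]+r)*4,(c[0]-r)*4:(c[0]+r)*4]=1; m*=k
    m=cv2.morphologyEx(m,cv2.MORPH_OPEN,np.ones((9,9),np.uint8))
    lab=cv2.connectedComponents(m)[1]; q=(lab==lab[c[1]*4,c[0]*4]).astype(np.uint8)
    cs=max(cv2.findContours(q,0,1)[0],key=cv2.contourArea); px=(cs.reshape(-1,2)+.5)/4-.5
    P=(plane(n,px,z)[:,:2]*1000).astype(np.float32);M=cv2.moments(P.reshape(-1,1,2))
    print(n,"cen",round(M["m10"]/M["m00"],1),round(M["m01"]/M["m00"],1),"area",round(abs(M["m00"])),[np.round(v,1) for v in cv2.minAreaRect(P)])
E
python3 - <<'E'
from h import *
p=cv2.imread("pics/top1.png");s=cv2.imread("pics/side1.png")
for hh in(19,20): region("top",p,(192,246),16,lambda a:(a[...,0]>=hh)&(a[...,2]>190),.026)
for v in(215,180):region("side",s,(224,302),22,lambda a:(a[...,0]>=19)&(a[...,2]>v),.026)
for h in(20,19):region("top",p,(291,203),14,lambda a:~((a[...,2]>190)&(a[...,0]>=h)),.05)
region("side",s,(275,206),20,lambda a:~((a[...,2]>190)&(a[...,0]>=19)),.05)
E
```

```text
top cen 439.2 275.1 area 1769 [array([441. , 279.7]), array([65.1, 37. ]), np.float64(61.6)]
top cen 438.4 273.5 area 1563 [array([438.3, 275.1]), array([54.6, 34.3]), np.float64(64.7)]
side cen 437.4 271.1 area 1582 [array([437.1, 271.2]), array([52. , 33.9]), np.float64(64.0)]
side cen 437.4 271.1 area 1582 [array([437.1, 271.2]), array([52. , 33.9]), np.float64(64.0)]
top cen 578.3 -39.8 area 1994 [array([576.7, -39.4]), array([57. , 41.4]), np.float64(12.3)]
top cen 581.1 -40.0 area 1733 [array([577. , -39.2]), array([55.3, 41.4]), np.float64(11.5)]
side cen 575.7 -41.4 area 2083 [array([575.3, -42. ]), array([58.3, 41.8]), np.float64(13.1)]
```

Both views give the same insert-to-recess vector, (138.3,-312.6) mm, with a constant offset between the cameras of about 2 mm. I'll move to the insert and squeeze it both ways to centre it on the TCP, which also calibrates the cameras against the arm.

```bash
python3 -c "
from h import *
delta(.4378,.272,.2,-26.5);print(arm.observe()['joint_pos'].round(3))"
```

```text
units [ -1.862 -14.637   0.347] turn 0.526 yaw now 3.66 t 6.5
[-0.584  0.505  1.453 -0.     1.175  0.923]
```

Emit:
{"api": "servo_tool", "payload": {
  "increments": [
    [0.6,[-0.2,-1.5,0],0],
    [0.6,[-0.4,-3,0],0],
    [0.6,[-0.6,-4.5,0],0],
    [0.6,[-0.8,-6,0],0],
    [0.6,[-0.9,-7.5,0],0]
  ]
}}

```text
clock: 7.12
eef_pos: [0.4917, -0.0076, 0.2115]
tool_rot: [0.999, 0.032, -0.0, -0.0]
ft_force: [1.4, 0.2, 0.4]
gripper_width: 0.796
grasp_force: 0.0
```

Emit:
{"api": "servo_tool", "payload": {
  "increments": [
    [0.6,[-0.2,-1.5,0],0],
    [0.6,[-0.4,-3,0],0.17],
    [0.6,[-0.6,-4.5,0],0.34],
    [0.6,[-0.8,-6,0],0.52],
    [0.6,[-0.9,-7.1,0],0.52]
  ]
}}

```text
clock: 7.75
eef_pos: [0.4379, 0.2733, 0.2115]
tool_rot: [0.974, -0.228, -0.0, 0.0]
ft_force: [2.0, 0.2, -0.4]
gripper_width: 0.797
grasp_force: 0.0
```

```bash
python3 -c "
from h import *
delta(.4378,.272,.016,-26.5)"
```

```text
units [0.013 0.028 4.888] turn 0.003 yaw now -26.33 t 7.75
```

Emit:
{"api": "servo_tool", "payload": {
  "increments": [
    [0.6,[0,0,1.4],0],
    [0.6,[0,0,2.8],0],
    [0.6,[0,0,4.2],0],
    [0.6,[0,0,4.9],0],
    [0.6,[0,0,5.0],0]
  ],
  "squeeze": 20
}}

```text
clock: 8.38
eef_pos: [0.4374, 0.2711, 0.0101]
tool_rot: [0.974, -0.226, -0.002, 0.001]
ft_force: [0.4, 0.1, 0.2]
gripper_width: 0.804
grasp_force: 0.0
```

Emit:
{"api": "servo_tool", "payload": {
  "increments": [
    [0.6,[0,0,0],0],
    [0.1,[0,0,0],0],
    [0.1,[0,0,0],0],
    [0.1,[0,0,0],0]
  ]
}}

```text
clock: 8.88
eef_pos: [0.4394, 0.2721, 0.0134]
tool_rot: [0.974, -0.226, 0.001, -0.001]
ft_force: [-1.6, -1.1, 7.7]
gripper_width: 0.601
grasp_force: 21.2
```

```bash
python3 -c "
from h import *
s=arm.observe();print(s['eef_pos'],s['gripper_width'],s['grasp_force'],s['ft_force'],s['joint_pos'].round(3));delta(.4378,.272,.016,63.5)"
```

```text
[0.43941755 0.27212791 0.01343329] 0.601238716718306 21.179856061935425 [-1.57802004 -1.13931534  7.6756973 ] [ 0.464  0.625  1.876 -0.     0.638  2.491]
units [-0.035  0.021 -0.064] turn -1.564 yaw now -26.14 t 8.875
```

Emit:
{"api": "servo_tool", "payload": {
  "increments": [
    [0.6,[0,0,0],0],
    [0.6,[0,0,0],0],
    [0.6,[0,0,-0.8],0],
    [0.6,[0,0,-1.2],-0.18],
    [0.6,[0,0,-1.2],-0.36]
  ]
}}

```text
clock: 9.5
eef_pos: [0.4393, 0.2721, 0.0614]
tool_rot: [0.999, -0.045, 0.001, -0.001]
ft_force: [-0.1, 0.3, 0.6]
gripper_width: 0.802
grasp_force: 0.0
```

Emit:
{"api": "servo_tool", "payload": {
  "increments": [
    [0.2,[0,0,0],-0.18],
    [0.2,[0,0,0],-0.36],
    [0.2,[0,0,0],-0.54],
    [0.2,[0,0,0],-0.72],
    [0.2,[0,0,0],-0.9]
  ]
}}

```text
clock: 10.12
eef_pos: [0.4386, 0.2717, 0.0601]
tool_rot: [0.919, 0.394, -0.0, 0.0]
ft_force: [-0.2, -0.1, 0.1]
gripper_width: 0.601
grasp_force: 0.0
```

Emit:
{"api": "servo_tool", "payload": {
  "increments": [
    [0.2,[0,0,0],-0.18],
    [0.2,[0,0,0],-0.31],
    [0.2,[0,0,0],-0.31]
  ]
}}

```text
clock: 10.5
eef_pos: [0.4387, 0.2717, 0.0601]
tool_rot: [0.849, 0.528, -0.0, -0.0]
ft_force: [-0.7, -1.6, -0.0]
gripper_width: 0.599
grasp_force: 0.0
```

```bash
python3 -c "
from h import *
delta(.4385,.2721,.012,63.5)
s=arm.observe();print(s['eef_pos'],s['gripper_width'])"
```

```text
units [ 0.006 -0.007  1.203] turn 0.005 yaw now 63.76 t 10.5
[0.43866015 0.27174993 0.06011441] 0.5990726003564543
```

Emit:
{"api": "servo_tool", "payload": {
  "increments": [
    [0.2,[0,0,0.9],0],
    [0.2,[0,0,1.25],0],
    [0.2,[0,0,1.25],0],
    [-0.3,[0,0,1.25],0],
    [-0.3,[0,0,1.25],0]
  ]
}}

```text
clock: 11.12
eef_pos: [0.4392, 0.272, 0.0109]
tool_rot: [0.849, 0.528, 0.001, 0.0]
ft_force: [0.1, 1.0, 1.9]
gripper_width: 0.415
grasp_force: 21.0
```

Emit:
{"api": "servo_tool", "payload": {
  "increments": [
    [-0.3,[0,0,0],0],
    [-0.3,[0,0,0],0]
  ]
}}

```text
clock: 11.38
eef_pos: [0.4392, 0.272, 0.0109]
tool_rot: [0.849, 0.528, 0.001, 0.0]
ft_force: [-1.4, -0.5, 6.2]
gripper_width: 0.415
grasp_force: 21.4
```

```bash
python3 -c "
from h import *
s=arm.observe();print(s['eef_pos'],s['gripper_width'],s['grasp_force'],s['ft_force']);delta(.4385,.2721,.012,63.5)"
```

```text
[0.43917214 0.27200097 0.01091283] 0.41526445851762583 21.379466950893402 [-1.38632059 -0.46511646  6.24398207]
units [-0.005 -0.016 -0.027] turn 0.005 yaw now 63.8 t 11.375
```

Emit:
{"api": "servo_tool", "payload": {
  "increments": [
    [0.2,[0,0,0],0],
    [0.2,[0,0,0],0],
    [0.2,[0,0,-1],0],
    [0.2,[0,0,-2.5],0],
    [0.2,[-1,0,-3.8],0]
  ]
}}

```text
clock: 12.0
eef_pos: [0.4225, 0.2382, 0.1618]
tool_rot: [0.849, 0.529, 0.001, 0.0]
ft_force: [0.2, -0.7, 0.7]
gripper_width: 0.605
grasp_force: 0.0
```

Emit:
{"api": "servo_tool", "payload": {
  "increments": [
    [0.2,[-1.5,0.5,0],0],
    [0.2,[-3,1,0],0],
    [0.2,[-4.4,1.5,0],0],
    [0.2,[-4.4,1.5,0],0]
  ]
}}

```text
clock: 12.5
eef_pos: [0.3976, 0.0502, 0.1597]
tool_rot: [0.85, 0.526, -0.0, 0.0]
ft_force: [0.4, 1.0, -0.1]
gripper_width: 0.598
grasp_force: 0.0
```

Run:
```python
from h import *
p,_=arm.grab_frame("top");s,_=arm.grab_frame("side");cv2.imwrite("pics/top2.png",p);cv2.imwrite("pics/side2.png",s)
print(proj("top",[.4389,.272,.026]),proj("side",[.4389,.272,.026]))
for hh in(19,20): region("top",p,(192,246),16,lambda a:(a[...,0]>=hh)&(a[...,2]>190),.026)
region("side",s,(224,302),22,lambda a:(a[...,0]>=19)&(a[...,2]>215),.026)
for h in(20,19):region("top",p,(291,203),14,lambda a:~((a[...,2]>190)&(a[...,0]>=h)),.05)
region("side",s,(275,206),20,lambda a:~((a[...,2]>190)&(a[...,0]>=19)),.05)
cv2.imwrite("pics/c4.png",np.hstack([cv2.resize(p[130:290,140:340],(400,320),interpolation=2),cv2.resize(s[150:342,140:380],(400,320),interpolation=2)]))
```

```text
[[191.59362135 244.91543323]] [[223.63691183 301.28792063]]
top cen 439.4 275.3 area 1616 [array([439.3, 276.7]), array([54.6, 35.1]), np.float64(62.9)]
top cen 440.7 274.1 area 1362 [array([440.5, 275. ]), array([52.7, 30.6]), np.float64(63.1)]
side cen 438.7 273.0 area 1836 [array([439.5, 275.2]), array([60.3, 36.9]), np.float64(63.9)]
top cen 576.4 -39.7 area 2243 [array([576.3, -39.6]), array([58.4, 42. ]), np.float64(12.6)]
top cen 577.7 -40.0 area 2098 [array([576.8, -39.5]), array([57.5, 42. ]), np.float64(12.6)]
side cen 578.1 -43.1 area 1653 [array([575.7, -42.2]), array([55.7, 37.8]), np.float64(13.3)]
```

View pics/c4.png

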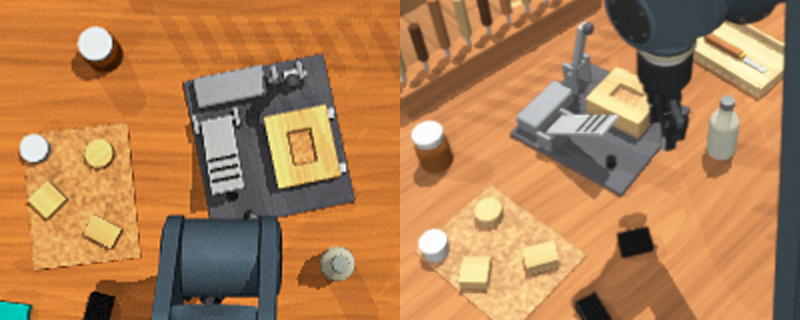

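The chisel lies flat in the tray, in the right half at (735,50). The insert is at left (103,233) and right (540,258), and its neighbours are undisturbed. I'll refine the measurement by averaging frames and using a half-level threshold.

```bash
cat > m.py <<'E'
from h import *
def lda(n,img,C,size,yaw,z,hole):
    # half-level boundary between face colour inside/outside a rectangle, in Lab
    lab=cv2.cvtColor((img/255).astype(np.float32),cv2.COLOR_BGR2Lab)
    v,u=np.mgrid[:420,:560]; c=proj(n,[C[0],C[1],z])[0]; W=30
    sl=np.s_[int(c[1])-W:int(c[1])+W,int(c[0])-W:int(c[0])+W]
    P=plane(n,np.c_[u[sl].ravel(),v[sl].ravel()],z)[:,:2]-C; a=np.radians(yaw); Q=P@np.array([[np.cos(a),-np.sin(a)],[np.sin(a),np.cos(a)]])
    e=np.max(np.abs(Q)-np.array(size)/2,1).reshape(2*W,2*W); L=lab[sl]
    inn=L[e<-.004]; out=L[(e>.004)&(e<.010)]
    face=out if hole else inn; oth=inn if hole else out
    sw=np.cov(face.T)+np.cov(oth.T)+np.eye(3)*4
    w=np.linalg.solve(sw,face.mean(0)-oth.mean(0)); s=(L-oth.mean(0))@w/((face.mean(0)-oth.mean(0))@w)
    s=np.clip(s,0,1)  # fraction of face colour
    f=(1-s if hole else s)*(e<.007); f[e<-.004]=1
    f=np.where(f<.15,0,f).reshape(-1,1)
    cen=(f*P).sum(0)/f.sum()
    print(n,"hole" if hole else "block",((C+cen)*1000).round(2),"area",round(float(f.sum())*abs(np.linalg.det(np.c_[P[1]-P[0],P[2*W]-P[0]]))*1e6))
    return C+cen
E
python3 - <<'E'
from m import *
T=np.mean([arm.grab_frame("top")[0].astype(float) for _ in range(8)],0);S=np.mean([arm.grab_frame("side")[0].astype(float) for _ in range(8)],0)
np.save("T.npy",T);np.save("S.npy",S);s1=cv2.imread("pics/side1.png").astype(float);t1=cv2.imread("pics/top1.png").astype(float);s0=cv2.imread("pics/side0.png").astype(float)
B=(.052,.036);H=(.0545,.0385)
for n,i in(("top",T),("side",S),("side",s1),("top",t1)):
    c=np.array([.4385,.273])
    for _ in range(3): c=lda(n,i,c,B,63.8,.026,False)
for n,i in(("top",T),("top",t1),("side",s1)):
    c=np.array([.576,-.0405])
    for _ in range(3): c=lda(n,i,c,H,12.9,.05,True)
print("expect",52*36,54.5*38.5)
E
```

```text
top block [439.65 274.88] area 1856
top block [439.92 275.32] area 1870
top block [440.07 275.44] area 1864
side block [438.94 273.41] area 2129
side block [439.06 273.54] area 2148
side block [439.08 273.58] area 2153
side block [437.94 272.3 ] area 2105
side block [437.8  272.07] area 2097
side block [437.79 271.97] area 2091
top block [438.6  273.81] area 1883
top block [438.62 274.  ] area 1895
top block [438.57 273.97] area 1901
top hole [576.25 -40.11] area 2244
top hole [576.21 -40.04] area 2217
top hole [576.24 -40.07] area 2225
top hole [576.59 -39.51] area 2196
top hole [576.31 -39.41] area 2091
top hole [576.3 -39.4] area 2090
side hole [576.12 -41.5 ] area 2814
side hole [576.11 -41.58] area 2803
side hole [576.01 -41.58] area 2800
expect 1872 2098.25
```

```bash
python3 -c "
from h import *
delta(.4393,.2721,.16,63.8)"
```

```text
units [ 5.367 -1.49  -0.009] turn 0.0 yaw now 63.81 t 13.4
```

Emit:
{"api": "servo_tool", "payload": {
  "increments": [
    [0.2,[1.4,-0.39,0],0],
    [0.2,[2.8,-0.78,0],0],
    [0.2,[4.2,-1.17,0],0],
    [0.2,[5.37,-1.49,0],0],
    [0.2,[5.37,-1.49,0],0]
  ]
}}

```text
clock: 14.02
eef_pos: [0.4395, 0.2746, 0.1594]
tool_rot: [0.848, 0.53, 0.0, -0.0]
ft_force: [-1.3, -0.7, -0.8]
gripper_width: 0.601
grasp_force: 0.0
```

```bash
python3 -c "
from h import *
delta(.4393,.2721,.012,63.8)"
```

```text
units [-0.06   0.023  3.685] turn 0.003 yaw now 63.99 t 14.025
```

Emit:
{"api": "servo_tool", "payload": {
  "increments": [
    [0.2,[0,0,1.4],0],
    [0.2,[0,0,2.6],0],
    [0.2,[0,0,2.6],0],
    [0.2,[0,0,2.6],0]
  ]
}}

```text
clock: 14.52
eef_pos: [0.4402, 0.2722, 0.0573]
tool_rot: [0.849, 0.528, 0.001, 0.0]
ft_force: [-0.9, 0.1, 0.3]
gripper_width: 0.603
grasp_force: 0.0
```

```bash
python3 -c "
from h import *
delta(.4393,.2721,.012,63.8)"
```

```text
units [-0.013 -0.021  1.132] turn -0.0 yaw now 63.79 t 14.525
```

Emit:
{"api": "servo_tool", "payload": {
  "increments": [
    [0.2,[-0.015,-0.02,0.8],0],
    [0.2,[-0.015,-0.02,1.13],0],
    [0.2,[-0.015,-0.02,1.13],0],
    [-0.5,[-0.015,-0.02,1.13],0],
    [-0.5,[-0.015,-0.02,1.13],0]
  ],
  "squeeze": 40
}}

```text
clock: 15.15
eef_pos: [0.4391, 0.2724, 0.0118]
tool_rot: [0.849, 0.529, 0.001, 0.0]
ft_force: [-1.1, -1.4, 6.5]
gripper_width: 0.412
grasp_force: 40.8
```

Emit:
{"api": "servo_tool", "payload": {
  "increments": [
    [-0.5,[0,0,0],0],
    [-0.5,[0,0,0],0]
  ]
}}

```text
clock: 15.4
eef_pos: [0.4391, 0.2724, 0.0118]
tool_rot: [0.849, 0.529, 0.001, 0.0]
ft_force: [-0.7, -0.6, 7.7]
gripper_width: 0.407
grasp_force: 40.8
```

Emit:
{"api": "servo_tool", "payload": {
  "increments": [
    [-0.5,[0,0,-0.5],0],
    [-0.5,[0,0,-1.5],0],
    [-0.5,[0,0,-3],0],
    [-0.5,[0,0,-3.5],0],
    [-0.5,[0,0,-3.5],0]
  ]
}}

```text
clock: 16.02
eef_pos: [0.4391, 0.2724, 0.1523]
tool_rot: [0.849, 0.529, 0.002, 0.0]
ft_force: [-0.3, 0.9, -1.7]
gripper_width: 0.409
grasp_force: 40.2
```

```bash
python3 -c "
from h import *
delta(.5758,-.0427,.15,13)"
```

```text
units [-5.562  6.542  0.056] turn 0.887 yaw now 63.81 t 16.025
```

Emit:
{"api": "servo_tool", "payload": {
  "increments": [
    [-0.5,[-0.9,1.1,0],0.17],
    [-0.5,[-1.9,2.2,0],0.35],
    [-0.5,[-2.8,3.3,0],0.53],
    [-0.5,[-3.7,4.4,0],0.71],
    [-0.5,[-4.6,5.4,0],0.887]
  ]
}}

```text
clock: 16.65
eef_pos: [0.551, 0.0097, 0.1491]
tool_rot: [0.994, 0.11, -0.001, -0.0]
ft_force: [0.5, 0.8, 0.2]
gripper_width: 0.411
grasp_force: 40.2
```

Emit:
{"api": "servo_tool", "payload": {
  "increments": [
    [-0.5,[0,0,0],0],
    [-0.5,[0,0,0],0]
  ]
}}

```text
clock: 16.9
eef_pos: [0.5503, 0.0119, 0.1494]
tool_rot: [0.994, 0.114, -0.001, -0.0]
ft_force: [0.1, -0.4, 0.0]
gripper_width: 0.41
grasp_force: 40.3
```

```bash
python3 -c "
from h import *
delta(.5758,-.0427,.065,13)"
```

```text
units [0.318 1.475 2.107] turn 0.001 yaw now 13.04 t 16.9
```

Emit:
{"api": "servo_tool", "payload": {
  "increments": [
    [-0.5,[0.32,1.475,0],0],
    [-0.5,[0.32,1.475,0],0],
    [-0.5,[0.32,1.475,1.2],0],
    [-0.5,[0.32,1.475,1.9],0],
    [-0.5,[0.32,1.475,1.9],0]
  ]
}}

```text
clock: 17.52
eef_pos: [0.575, -0.0413, 0.0725]
tool_rot: [0.993, 0.114, -0.002, -0.001]
ft_force: [0.1, -0.5, -0.6]
gripper_width: 0.411
grasp_force: 40.4
```

Emit:
{"api": "servo_tool", "payload": {
  "increments": [
    [-0.5,[0,0,0],0]
  ]
}}

```text
clock: 17.65
eef_pos: [0.5772, -0.0422, 0.0755]
tool_rot: [0.994, 0.114, 0.001, 0.0]
ft_force: [-0.7, 0.3, -0.4]
gripper_width: 0.409
grasp_force: 40.4
```

```bash
python3 -c "
from h import *
delta(.5758,-.0427,.059,13);print(arm.observe()['ft_force'])"
```

```text
units [-0.036  0.004  0.413] turn 0.001 yaw now 13.07 t 17.65
[-0.65737197  0.29635328 -0.35776429]
```

Emit:
{"api": "servo_tool", "payload": {
  "increments": [
    [-0.5,[-0.035,0,0.15],0],
    [-0.5,[-0.035,0,0.3],0],
    [-0.5,[-0.035,0,0.4],0],
    [-0.5,[-0.035,0,0.45],0],
    [-0.5,[-0.035,0,0.45],0]
  ]
}}

```text
clock: 18.27
eef_pos: [0.5757, -0.0433, 0.0572]
tool_rot: [0.994, 0.113, 0.0, 0.0]
ft_force: [-3.2, 0.6, 8.9]
gripper_width: 0.409
grasp_force: 41.6
```

Emit:
{"api": "servo_tool", "payload": {
  "increments": [
    [-0.5,[0,0,0.05],0],
    [-0.5,[0,0,0.1],0],
    [-0.5,[0,0,0.1],0]
  ]
}}

```text
clock: 18.65
eef_pos: [0.5773, -0.0431, 0.0542]
tool_rot: [0.994, 0.113, 0.002, 0.0]
ft_force: [1.8, 5.0, 13.2]
gripper_width: 0.411
grasp_force: 43.1
```

```bash
python3 -c "
from h import *
delta(.5758,-.0427,.05,13);s=arm.observe();print(s['eef_pos'],s['ft_force'],s['moment'])"
```

```text
units [-0.036 -0.019  0.106] turn -0.0 yaw now 12.97 t 18.65
[ 0.57733698 -0.04310826  0.05422852] [ 1.83609712  4.98828626 13.21867233] [ 0.63880835 -0.05193973 -0.0228506 ]
```

Emit:
{"api": "servo_tool", "payload": {
  "increments": [
    [-0.5,[0.0,-0.025,0],0],
    [-0.5,[0.0,-0.025,0],0],
    [-0.5,[0.0,-0.025,0.03],0],
    [-0.5,[0.0,-0.025,0.03],0]
  ]
}}

```text
clock: 19.15
eef_pos: [0.5777, -0.0428, 0.0534]
tool_rot: [0.994, 0.113, 0.003, 0.001]
ft_force: [3.7, -0.1, 13.7]
gripper_width: 0.408
grasp_force: 43.5
```

Emit:
{"api": "servo_tool", "payload": {
  "increments": [
    [-0.5,[0.04,0,0],0],
    [-0.5,[0.04,0,0],0],
    [-0.5,[0.04,0,0.05],0],
    [-0.5,[0.04,0,0.05],0]
  ]
}}

```text
clock: 19.65
eef_pos: [0.5789, -0.0424, 0.0511]
tool_rot: [0.994, 0.113, 0.003, 0.001]
ft_force: [2.7, -0.0, 11.8]
gripper_width: 0.41
grasp_force: 44.0
```

Run:
```python
from h import *
s=arm.observe();print(s["eef_pos"],s["ft_force"])
p,_=arm.grab_frame("side");cv2.imwrite("pics/s5.png",cv2.resize(p[170:250,225:325],(800,600),interpolation=2)[:,:750])
```

```text
[ 0.57894909 -0.04242949  0.05110698] [ 2.74992076 -0.01713317 11.76348213]
```

View pics/s5.png

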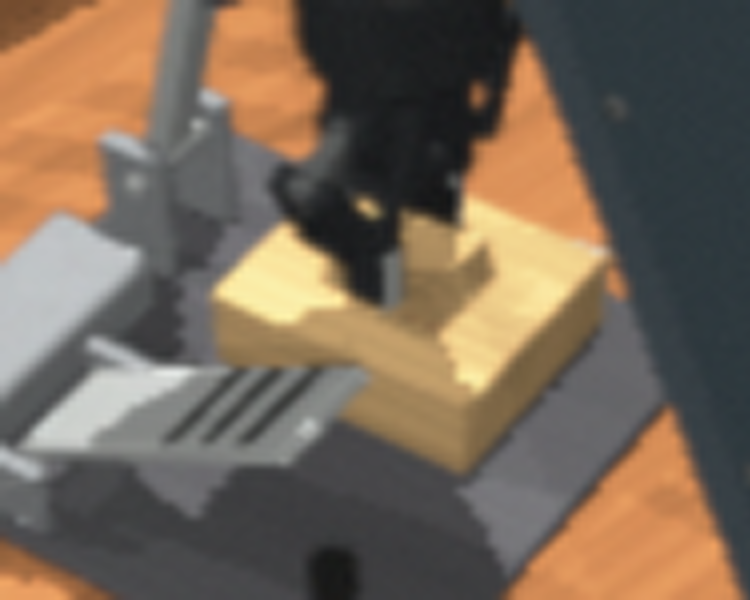

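The block's top edge at (490,250)–(440,330) lines up with the recess, and the finger tip at (385,303) is down at the workpiece surface. By TCP height the block is about 7 mm in. I'll let go and look.

Emit:
{"api": "servo_tool", "payload": {
  "increments": [
    [-0.1,[0,0,0],0],
    [0.1,[0,0,0],0],
    [0.1,[0,0,0],0],
    [0.1,[0,0,-0.8],0],
    [0.1,[0,0,-2],0]
  ]
}}

```text
clock: 20.32
eef_pos: [0.5758, -0.0419, 0.1289]
tool_rot: [0.994, 0.113, -0.002, -0.0]
ft_force: [0.7, 0.9, 0.0]
gripper_width: 0.547
grasp_force: 0.0
```

Emit:
{"api": "servo_tool", "payload": {
  "increments": [
    [-0.2,[-1.3,0,-1],0],
    [-0.2,[-2.8,0,-1.5],0],
    [-0.2,[-4,0,-1.5],0],
    [-0.2,[-4,0,-1.5],0]
  ]
}}

```text
clock: 20.82
eef_pos: [0.4183, -0.0782, 0.1894]
tool_rot: [0.994, 0.112, -0.0, -0.0]
ft_force: [0.3, -0.4, 0.4]
gripper_width: 0.399
grasp_force: 0.0
```

Run:
```python
from h import *
p,d=arm.grab_frame("side");t,dt=arm.grab_frame("top");cv2.imwrite("pics/t6.png",t)
D=np.mean([arm.grab_frame("top")[1] for _ in range(6)],0)
cv2.imwrite("pics/s6.png",np.hstack([cv2.resize(p[170:250,225:325],(500,400),interpolation=2),cv2.resize(t[175:235,260:320],(300,400),interpolation=2)]))
X=depthpts("top",D);print((X[196:212:3,284:300:2,2]*1000).round(1)); print(arm.observe()["eef_pos"])
```

```text
[[ 62.6  63.2  62.7  63.2  63.9  62.1  50.7  48.6]
 [ 63.3  64.9  66.7  65.9  64.8  65.6  50.6  50.3]
 [ 50.4  70.1  66.3  67.8  66.4  68.3  67.3  53.1]
 [ 51.3  67.5  68.9  67.1  70.8  69.9 289.5  50.5]
 [ 48.   68.9  70.5  71.7  71.1  71.6  73.4  50.6]
 [ 50.5  49.5  65.1  61.9  57.7 273.9  51.2  50.7]]
[ 0.42124761 -0.07781765  0.18893772]
```

View pics/s6.png

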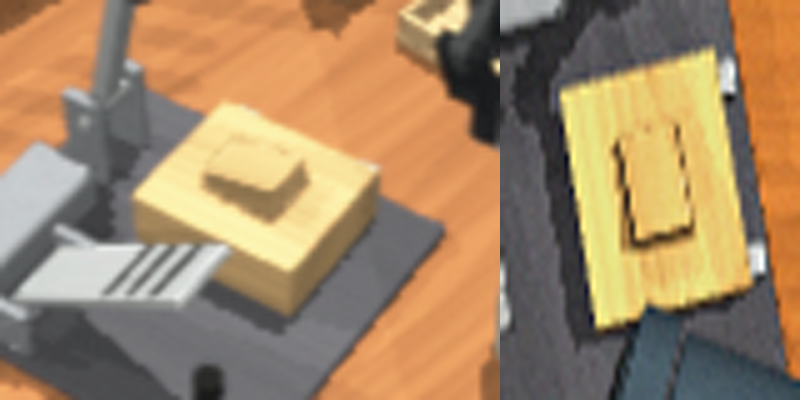

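The block is in with its far end (top about 62 mm), but its near (-x) end sits on the rim at about 72 mm. It needs roughly 1 mm towards +x, so I'll nudge its near face with shut fingers and then press the near end down.

```bash
python3 -c "
from h import *
delta(.526,-.054,.057,13);delta(.526,-.054,.12,13)"
```

```text
units [2.687 0.011 3.297] turn 0.0 yaw now 13.02 t 21.225
units [2.686 0.011 1.722] turn 0.0 yaw now 13.02 t 21.225
```

Emit:
{"api": "servo_tool", "payload": {
  "increments": [
    [-1,[1.3,0,0],0],
    [-1,[2.6,0,1],0],
    [-1,[2.6,0,2.3],0],
    [-1,[2.6,0,3.3],0],
    [-1,[2.6,0,3.3],0]
  ]
}}

```text
clock: 21.85
eef_pos: [0.5206, -0.0541, 0.0548]
tool_rot: [0.994, 0.113, -0.003, -0.001]
ft_force: [-0.3, -0.7, 1.0]
gripper_width: -0.001
grasp_force: 0.0
```

Emit:
{"api": "servo_tool", "payload": {
  "increments": [
    [-1,[0.1,0,0],0],
    [-1,[0.2,0,0],0],
    [-1,[0.25,0,0],0]
  ]
}}

```text
clock: 22.22
eef_pos: [0.5329, -0.0524, 0.0585]
tool_rot: [0.994, 0.113, 0.001, 0.0]
ft_force: [0.5, -1.0, 0.4]
gripper_width: -0.002
grasp_force: 0.0
```

Emit:
{"api": "servo_tool", "payload": {
  "increments": [
    [-1,[0.03,0,0],0],
    [-1,[0.06,0,0],0],
    [-1,[0.06,0,0],0]
  ]
}}

```text
clock: 22.6
eef_pos: [0.5343, -0.0518, 0.0573]
tool_rot: [0.994, 0.113, -0.0, 0.0]
ft_force: [-0.2, -0.0, -0.7]
gripper_width: 0.001
grasp_force: 0.0
```

Emit:
{"api": "servo_tool", "payload": {
  "increments": [
    [-1,[0.04,0,0],0],
    [-1,[0.08,0,0],0],
    [-1,[0.12,0,0],0],
    [-1,[0.12,0,0],0]
  ]
}}

```text
clock: 23.1
eef_pos: [0.539, -0.0507, 0.0572]
tool_rot: [0.994, 0.113, 0.0, 0.0]
ft_force: [0.5, -0.2, 0.6]
gripper_width: -0.001
grasp_force: 0.0
```

Emit:
{"api": "servo_tool", "payload": {
  "increments": [
    [-1,[0.03,0,0],0],
    [-1,[0.05,0,0],0],
    [-1,[0.05,0,0],0]
  ]
}}

```text
clock: 23.48
eef_pos: [0.5409, -0.0502, 0.0572]
tool_rot: [0.994, 0.113, -0.0, -0.0]
ft_force: [0.3, -0.1, 0.3]
gripper_width: 0.001
grasp_force: 0.0
```

Emit:
{"api": "servo_tool", "payload": {
  "increments": [
    [-1,[0.03,0,0],0],
    [-1,[0.06,0,0],0],
    [-1,[0.06,0,0],0]
  ]
}}

```text
clock: 23.85
eef_pos: [0.5425, -0.0497, 0.057]
tool_rot: [0.994, 0.113, -0.001, -0.0]
ft_force: [-4.2, -1.3, 1.5]
gripper_width: 0.002
grasp_force: 2.5
```

Run:
```python
from h import *
D=np.mean([arm.grab_frame("top")[1] for _ in range(6)],0)
X=depthpts("top",D);print((X[190:214:3,284:302:2,2]*1000).round(1)); print(arm.observe()["eef_pos"],arm.observe()["ft_force"])
```

```text
[[363.6 363.3 361.5 360.9 361.6 360.7 359.  358.2 359.1]
 [364.9 364.8 363.4 366.6 364.7 364.4 363.4 363.6 362.3]
 [366.  366.  365.4 366.7 366.4 366.6 365.7 364.  365.9]
 [366.5 364.8 365.9 535.5 366.7 366.9 366.9 534.9 365.7]
 [364.1 364.5 364.7 366.4 366.  366.6 364.9 365.5 366. ]
 [362.4 362.  362.2 363.3 363.2 363.7 364.2 364.7 364.5]
 [359.3 358.5 360.  361.1 360.  359.6 360.7 361.6 361.4]
 [429.8 429.9 429.6 425.5 423.4 356.5 356.6 357.8 358. ]]
[ 0.5425138  -0.04974927  0.05700229] [-6.03697168 -1.59925914  1.09744013]
```

Emit:
{"api": "servo_tool", "payload": {
  "increments": [
    [-1,[0.03,0,0],0],
    [-1,[0.05,0,0],0],
    [-1,[0.05,0,0],0]
  ]
}}

```text
clock: 24.52
eef_pos: [0.5426, -0.0496, 0.0567]
tool_rot: [0.994, 0.113, -0.003, -0.0]
ft_force: [-13.8, -5.6, 7.3]
gripper_width: 0.001
grasp_force: 7.5
```

Emit:
{"api": "servo_tool", "payload": {
  "increments": [
    [-1,[0.03,0,0],0],
    [-1,[0.04,0,0],0],
    [-1,[0.04,0,0],0]
  ]
}}

```text
clock: 24.9
eef_pos: [0.5427, -0.0494, 0.0563]
tool_rot: [0.994, 0.113, -0.005, -0.001]
ft_force: [-21.2, -8.5, 9.4]
gripper_width: 0.0
grasp_force: 11.2
```

Emit:
{"api": "servo_tool", "payload": {
  "increments": [
    [-1,[-0.5,0,0],0],
    [-1,[-1.2,0,-1.2],0],
    [-1,[-2.5,0,-2.5],0],
    [-1,[-3.5,0,-3],0],
    [-1,[-3.5,0,-3],0]
  ]
}}

```text
clock: 25.52
eef_pos: [0.4095, -0.0809, 0.1793]
tool_rot: [0.994, 0.113, 0.002, 0.001]
ft_force: [0.7, 0.1, -1.1]
gripper_width: 0.0
grasp_force: 0.0
```

```bash
cat > g.py <<'E'
from h import *
# orthographic grid in press coords (top camera): heights and brightness
def grid(n,N=12,o=(.5765,-.0398),yaw=12.9):
    fr=[arm.grab_frame(n) for _ in range(N)]
    D=np.array([f[1] for f in fr]); D=np.nanmedian(np.where(D>0,D,np.nan),0); P=np.mean([f[0].astype(float) for f in fr],0)
    X=depthpts(n,D); a=np.radians(yaw); d=X[...,:2]-np.array(o)
    px=(d[...,0]*np.cos(a)+d[...,1]*np.sin(a))*1000; py=(-d[...,0]*np.sin(a)+d[...,1]*np.cos(a))*1000
    return px,py,X[...,2]*1000,P
E
python3 - <<'E'
from g import *
px,py,z,P=grid("top"); np.save("T7.npy",P)
for x in range(35,-40,-4):
    print("%4d"%x,[round(float(np.median(z[m])),1) if (m:=(abs(px-x)<2)&(abs(py-y)<2)).any() else None for y in range(28,-29,-4)])
m=(z>56)&(z<90)&(abs(px)<35)&(abs(py)<26)
q=np.c_[px[m],py[m],z[m]]; print(len(q),cv2.minAreaRect(q[:,:2].astype(np.float32)))
i=(abs(q[:,0])<22)&(abs(q[:,1])<14);A=np.c_[q[i,:2],np.ones(i.sum())];print(np.linalg.lstsq(A,q[i,2],rcond=None)[0])
for lo,hi in((-26,-13),(-13,0),(0,13),(13,26)):
    k=(q[:,0]>lo)&(q[:,0]<hi);print(lo,np.percentile(q[k,1],[2,50,98]).round(1),q[k,1].mean().round(2))
E
```

```text
35 [51.2, 50.8, 51.7, 50.3, 50.0, 49.8, 49.9, 51.9, 51.1, 51.0, 51.9, 50.1, 51.8, 50.9, 50.2]
  31 [51.6, 51.3, 49.9, 50.8, 51.2, 51.2, 50.8, 50.3, 48.9, 50.5, 50.2, 49.7, 52.6, 52.1, 51.9]
  27 [50.1, 50.1, 48.3, 49.2, 64.0, 61.4, 50.7, 49.7, 61.3, 62.3, 50.0, 52.7, 49.6, 50.5, 50.5]
  23 [51.1, 50.8, 51.5, 61.6, 61.6, 62.4, 60.8, 62.8, 62.4, 62.9, 62.5, 61.8, 48.5, 49.5, 50.8]
  19 [50.0, 49.8, 50.3, 62.0, 62.3, 62.0, 62.6, 61.4, 62.9, 61.5, 61.9, 60.9, 51.1, 50.9, 49.7]
  15 [50.5, 49.8, 49.1, 63.9, 62.1, 61.2, 60.8, 62.2, 61.9, 62.0, 62.2, 61.7, 51.1, 50.9, 50.7]
  11 [50.8, 51.2, None, 62.0, 62.6, 61.6, 61.7, 62.7, 62.1, 61.2, 61.2, 61.4, 50.6, 51.6, 51.6]
   7 [49.3, 51.9, 48.6, 62.3, 61.7, 61.9, 61.8, 62.8, 62.0, 61.7, 60.8, 60.7, 49.1, 50.9, 50.2]
   3 [50.1, 50.7, 57.0, 61.9, 62.7, 62.4, 61.5, 62.5, 62.8, 61.7, 63.0, 61.8, 50.2, 50.2, 51.3]
  -1 [52.5, 50.7, 47.8, 62.6, 62.6, 61.7, 63.1, 61.8, 62.2, 61.5, 62.1, 61.8, 49.8, 51.8, 50.0]
  -5 [50.7, 50.7, None, 61.9, 63.4, 62.0, 61.4, 63.1, 61.7, 62.1, 64.0, 63.3, 50.4, 50.5, 49.9]
  -9 [50.8, 51.9, 49.6, 61.8, 61.2, 62.3, 62.6
[... 291 characters left out ...]
1.3, 62.8, 61.8, 62.4, 63.0, 49.1, 50.2, 49.4]
 -25 [50.5, 49.9, 49.4, 61.0, 46.4, 53.0, 53.7, 61.1, 46.8, 51.9, 53.4, 50.4, 45.2, 51.3, 51.3]
 -29 [50.2, 49.6, 51.0, 50.5, 49.9, 50.2, 50.4, 50.5, 49.7, 50.7, 49.8, 49.7, 49.5, 51.2, 51.6]
 -33 [50.5, 50.3, 50.6, 51.8, 51.0, 49.9, 51.3, 50.1, 50.6, 49.5, 50.0, 50.3, 50.0, 50.6, 50.7]
 -37 [50.4, 49.4, 50.5, 49.3, 50.4, 50.5, 49.9, 50.0, 51.1, 50.9, 50.1, 50.8, 50.2, 50.4, 50.9]
191 ((0.3685569763183594, 0.962188720703125), (35.697025299072266, 51.485721588134766), 89.17542266845703)
[-2.24544997e-03 -1.51535012e-02  6.21145209e+01]
-26 [-16.    0.3  18.3] 0.77
-13 [-15.5   1.4  17.8] 1.42
0 [-15.9   0.6  17.6] 0.61
13 [-16.4   1.7  18. ] 1.26
```

The nudge worked. The block now stands level with its top at 62.1 mm, centred and square in the recess, on the cork bed. Next is the treadle.

```bash
python3 -c "
from h import *
delta(.5214,.0728,.16,13);delta(.5214,.0728,.112,13)"
```

```text
units [ 3.566 -3.105  0.425] turn 0.0 yaw now 13.01 t 26.125
units [ 3.566 -3.105  1.625] turn 0.0 yaw now 13.01 t 26.125
```

Emit:
{"api": "servo_tool", "payload": {
  "increments": [
    [-1,[1,-1,0],0],
    [-1,[2,-2,0],0],
    [-1,[3.2,-3.1,0],0],
    [-1,[3.57,-3.1,0],0],
    [-1,[3.57,-3.1,0.8],0]
  ]
}}

```text
clock: 26.75
eef_pos: [0.5238, 0.0736, 0.1461]
tool_rot: [0.993, 0.114, 0.002, 0.0]
ft_force: [-0.3, 0.4, 0.3]
gripper_width: 0.001
grasp_force: 0.0
```

Emit:
{"api": "servo_tool", "payload": {
  "increments": [
    [-1,[0,0,0.4],0],
    [-1,[0,0,0.75],0],
    [-1,[0,0,0.9],0],
    [-1,[0,0,0.9],0]
  ]
}}

```text
clock: 27.25
eef_pos: [0.522, 0.0725, 0.1095]
tool_rot: [0.994, 0.113, 0.0, -0.0]
ft_force: [2.1, 0.7, 1.9]
gripper_width: 0.003
grasp_force: 0.8
```

```bash
python3 -c "
from h import *
delta(.5,.0679,.043,13);print(arm.observe()['ft_force'])"
```

```text
units [-0.563 -0.013  1.662] turn -0.0 yaw now 12.98 t 27.25
[2.10930729 0.70882538 1.92779302]
```

Emit:
{"api": "servo_tool", "payload": {
  "increments": [
    [-1,[-0.1,0,0.25],0],
    [-1,[-0.2,0,0.5],0],
    [-1,[-0.3,0,0.75],0],
    [-1,[-0.38,0,1.0],0],
    [-1,[-0.44,0,1.2],0]
  ]
}}

```text
clock: 27.88
eef_pos: [0.5043, 0.0686, 0.0605]
tool_rot: [0.994, 0.113, 0.0, -0.0]
ft_force: [2.1, -0.7, 2.7]
gripper_width: -0.0
grasp_force: 1.3
```

Emit:
{"api": "servo_tool", "payload": {
  "increments": [
    [-1,[-0.05,0,0.2],0],
    [-1,[-0.09,0,0.35],0],
    [-1,[-0.12,0,0.45],0],
    [-1,[-0.12,0,0.45],0]
  ]
}}

```text
clock: 28.38
eef_pos: [0.5013, 0.0678, 0.0438]
tool_rot: [0.994, 0.113, 0.002, -0.0]
ft_force: [4.1, 1.5, 5.6]
gripper_width: 0.003
grasp_force: 3.1
```

Emit:
{"api": "servo_tool", "payload": {
  "increments": [
    [-1,[0,0,0.05],0],
    [-1,[0,0,0.1],0],
    [-1,[0,0,0.14],0],
    [-1,[0,0,0.14],0]
  ]
}}

```text
clock: 28.88
eef_pos: [0.5015, 0.0678, 0.0427]
tool_rot: [0.994, 0.113, 0.002, 0.0]
ft_force: [-21.5, -0.4, 80.9]
gripper_width: -0.004
grasp_force: 40.5
```

It's hard on the stop, so I'll ease off and let the treadle come up.

Emit:
{"api": "servo_tool", "payload": {
  "increments": [
    [-1,[0,0,-0.1],0],
    [-1,[0.04,0,-0.25],0],
    [-1,[0.12,0,-0.6],0],
    [-1,[0.22,0,-1],0],
    [-1,[0.36,0,-1.5],0]
  ]
}}

```text
clock: 29.5
eef_pos: [0.5137, 0.0708, 0.0982]
tool_rot: [0.994, 0.113, -0.0, -0.0]
ft_force: [0.2, 0.3, 0.9]
gripper_width: -0.001
grasp_force: 0.3
```

Emit:
{"api": "servo_tool", "payload": {
  "increments": [
    [-1,[0.1,0,-0.5],0],
    [-1,[0.1,0,-1.2],0],
    [-1,[0.1,0,-2.2],0],
    [-1,[-1,0,-2.5],0],
    [-1,[-2.2,0.8,-2.5],0]
  ]
}}

```text
clock: 30.12
eef_pos: [0.4345, 0.0201, 0.1986]
tool_rot: [0.993, 0.114, 0.001, 0.0]
ft_force: [0.6, -1.2, 0.2]
gripper_width: 0.003
grasp_force: 0.0
```

Emit:
{"api": "servo_tool", "payload": {
  "increments": [
    [-1,[-1,1,0],0],
    [-1,[-1.2,2,0],0],
    [-1,[-1.2,3,0],0],
    [-1,[-1.2,3,0],0]
  ]
}}

```text
clock: 30.62
eef_pos: [0.4156, -0.1097, 0.1978]
tool_rot: [0.994, 0.112, -0.0, 0.0]
ft_force: [-0.4, -0.2, 0.3]
gripper_width: -0.002
grasp_force: 0.0
```

Run:
```python
from g import *
px,py,z,P=grid("top")
for x in range(36,-40,-6):
    print("%4d"%x,[round(float(np.median(z[m])),1) if (m:=(abs(px-x)<3)&(abs(py-y)<3)).any() else None for y in range(27,-28,-6)])
for u,v in((-28,125),):
    m=(abs(px-u)<4)&(abs(py-v)<6);print("treadle z",np.median(z[m]))
s,_=arm.grab_frame("side");print(arm.observe()["eef_pos"])
cv2.imwrite("pics/fin.png",np.hstack([cv2.resize(s[150:270,190:370],(480,320),interpolation=2),cv2.resize(P[175:235,260:320].astype(np.uint8),(320,320),interpolation=2)]))
```

```text
36 [50.6, 49.3, 51.4, 49.5, 51.4, 50.5, 51.6, 50.3, 50.3, 50.9]
  30 [51.7, 50.0, 49.9, 49.8, 50.5, 51.1, 50.8, 50.2, 50.2, 51.0]
  24 [50.5, 49.0, 50.3, 49.9, 50.2, 51.4, 50.5, 50.7, 50.0, 50.4]
  18 [51.2, 49.6, 49.8, 50.5, 51.0, 50.9, 51.5, 51.4, 50.4, 50.7]
  12 [51.2, 49.1, 50.4, 51.0, 50.0, 50.4, 51.4, 51.7, 50.1, 50.2]
   6 [49.8, 48.9, 50.6, 50.4, 50.9, 50.6, 51.2, 51.0, 49.4, 50.6]
   0 [49.6, 50.3, 50.3, 50.5, 52.0, 50.5, 51.3, 49.1, 50.3, 50.4]
  -6 [51.0, 51.5, 50.8, 50.2, 49.7, 49.0, 51.5, 50.4, 50.2, 51.1]
 -12 [50.1, 50.8, 50.3, 50.0, 49.6, 50.6, 50.7, 50.9, 43.7, 49.9]
 -18 [50.1, 51.0, 50.3, 51.3, 51.4, 51.2, 51.2, 51.0, 50.2, 50.2]
 -24 [51.5, 49.7, 50.0, 49.7, 47.2, 50.0, 49.7, 51.0, 49.2, 50.9]
 -30 [50.4, 50.4, 51.6, 49.3, 50.7, 50.6, 50.1, 50.1, 51.5, 49.8]
 -36 [51.2, 50.0, 50.6, 49.4, 50.7, 50.8, 50.2, 49.9, 51.2, 51.1]
treadle z 104.94406181910406
[ 0.41542884 -0.10781795  0.19762516]
```

View pics/fin.png

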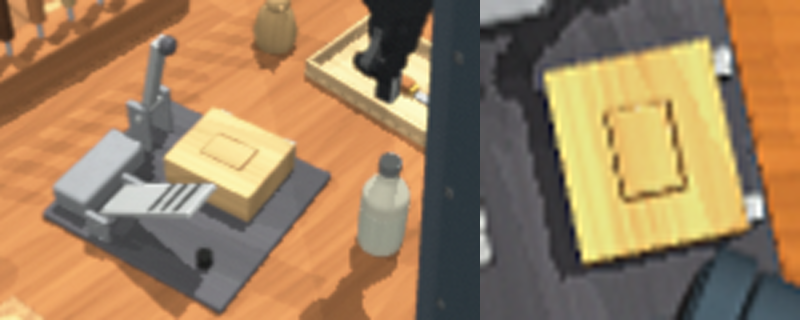

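The block is flush (level with the workpiece at (228,150) and (645,150)). The treadle and head arm are up again, and the chisel is in the tray. Handing in.

```bash
python3 -c "
from cell import arm
print(arm.hand_in())"
```

```text
the job is handed in; nothing more can be done
None
```

I handed the job in at about 31 s: the chisel lies flat in the tray, the inlay block is flush in the recess and the treadle is up again; wrist force briefly reached 81 N at the treadle's stop (limit 120 N), and no verdict came back.

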